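# Load the sampler carrier from the heating block in run order

## Task

Move the four capped vials from the aluminium heating block into the white sampler carrier and keep their run order: the vial next to the block's black lifting knob is first, and the carrier goes into the sampler with its grip tab last, so the first vial belongs in the place farthest from the grey tab, the second beside it, and so on up to the fourth next to the tab. Seat each vial upright on the floor of its pocket, never tip one over, and leave the timer, the beaker and the plastic bottle where they are.

Things in the scene. Friction and masses are not known exactly. Their poses are not given: they have to be found in the camera images.
- block: Aluminium heating block, fixed, 66 x 214 mm, top 34 mm above the bench. Origin: centre of underside; y along its length. Four 24 mm round wells (2 mm chamfer, floor at z = 6 mm) at x = 0, y = +45, +5, -35, -75 mm. Black lifting knob, 19 mm wide, top at z = 56 mm, at y = +83 mm beside the first well. May lie turned any way round.
- carrier: White plastic sampler carrier, fixed, empty at the start, 66 x 168 mm, top 34 mm above the bench. Origin: centre of underside; y along its length. Four 28 mm round pockets (3 mm chamfer, floor at z = 6 mm) at x = 0, y = -60, -20, +20, +60 mm, first to fourth in run order. Flat grey grip tab sticks out at the +y end to y = +130 mm. May lie turned any way round.
- vial_1: Clear glass vial with a white screw cap, 21 mm diameter, 51 mm tall, about 14 g; first in run order. At the start it stands upright in the block's first well, counted from the knob (y = +45 mm in the block's frame); the four vials look alike. Origin: centre of its underside, z up along its axis. In a well or pocket its underside is 6 mm, its top 57 mm above the bench.
- vial_2: Clear glass vial with a white screw cap, 21 mm diameter, 51 mm tall, about 14 g; second in run order. At the start it stands upright in the block's second well, counted from the knob (y = +5 mm in the block's frame); the four vials look alike. Origin: centre of its underside, z up along its axis. In a well or pocket its underside is 6 mm, its top 57 mm above the bench.
- vial_3: Clear glass vial with a white screw cap, 21 mm diameter, 51 mm tall, about 14 g; third in run order. At the start it stands upright in the block's third well, counted from the knob (y = -35 mm in the block's frame); the four vials look alike. Origin: centre of its underside, z up along its axis. In a well or pocket its underside is 6 mm, its top 57 mm above the bench.
- vial_4: Clear glass vial with a white screw cap, 21 mm diameter, 51 mm tall, about 14 g; fourth in run order. At the start it stands upright in the block's fourth well, counted from the knob (y = -75 mm in the block's frame); the four vials look alike. Origin: centre of its underside, z up along its axis. In a well or pocket its underside is 6 mm, its top 57 mm above the bench.
- timer: Bystander: white lab timer, 66 x 62 x 19 mm, behind the work. Origin at the centre of its underside. Leave alone.
- beaker: Bystander: small glass beaker, 56 x 61 x 68 mm, in front of and between the racks. Origin at the centre of its underside. Leave alone.
- bottle: Bystander: white plastic bottle, 39 mm diameter, 119 mm tall, behind the work. Origin at the centre of its underside. Leave alone.
There are look-alikes about, which are no part of the job. Leave any green look-alike of the vial_1 alone. Leave any blue look-alike of the vial_4 alone.

How it is judged:
At the end, for the whole second after the job is handed in: Vials first to fourth (from the block's knob) stand in the carrier's first to fourth pockets (from the end without the tab), each upright within 0.2 rad, underside less than 10 mm above the bench, within 10 mm of the pocket's centre along x and y, and at rest (x of vial_1 in the frame of carrier between -0.01 and 0.01 m and y of vial_1 in the frame of carrier between -0.07 and -0.05 m and z of each of vial_1, vial_2, vial_3, vial_4 in the frame of carrier below 0.01 m and angle between each of vial_1, vial_2, vial_3, vial_4's own z axis and vertical below 0.2 rad and x of vial_2 in the frame of carrier between -0.01 and 0.01 m and y of vial_2 in the frame of carrier between -0.03 and -0.01 m and x of vial_3 in the frame of carrier between -0.01 and 0.01 m and y of vial_3 in the frame of carrier between 0.01 and 0.03 m and x of vial_4 in the frame of carrier between -0.01 and 0.01 m and y of vial_4 in the frame of carrier between 0.05 and 0.07 m and linear speed of each of vial_1, vial_2, vial_3, vial_4 below 0.02 m/s); the robot touches nothing.
It fails at once if a vial is tipped over (more than 0.8 rad) (angle between any of vial_1, vial_2, vial_3, vial_4's own z axis and vertical above 0.8 rad).
It fails at once if a bystander is moved more than 30 mm (distance of any of timer, beaker, bottle from where it was at the start of the episode above 0.03 m).
It also fails if it takes over 112 s, if anything falls off the work surface, if the arm or the gripper's body presses on something with over 40 N, if the wrist force passes 120 N, or if a joint passes its speed limit or range.

## Robot

A 6-joint arm with a two-finger parallel gripper is mounted at the origin on a cart in front of the work surface, level with it; the furniture and walls round the work are solid. World frame = base frame: x ahead of the robot, y to its left, z up, the work surface at z = 0. Lengths are in m, angles in rad, forces in N, time in s.
With the tool pointing down it reaches from about 0.375 to 0.975 m from the base axis. Payload 3.8 kg.
Tool frame: the origin (TCP) lies on the mounting face of the last link; the fingertips stand 173 mm ahead of it and the grasp point (between the pads) lies 155 mm ahead of it (bot.hold_point_z is the distance from the TCP to the grasp point, in m); z points along the fingers, y is the line along which they close (so a half turn about z gives the same grasp; the last joint's range is limited). The gripper opens to 85 mm and grips with 20 to 120 N. Pads are 22 mm wide; open, the fingers measure 114 mm over their backs; the gripper's body (76 mm by 85 mm) begins 54 mm behind the grasp point. The pads swing forward as they close: fully open they stand 13 mm farther back than shut.
Start: joints at [1.188, 0.264, 1.604, -0, 1.274, -0.037], TCP at [0.229, 0.635, 0.405] pointing down, gripper open.
Joint ranges: [-2.63, 2.63], [-0.94, 2.18], [0.31, 2.57], [-1.31, 4.45], [0, 2.66], [-2.55, 2.55]. Speed limits (rad/s): [2.57, 2.57, 3.14, 3.14, 3.14, 3.14].

## Interface

Orientations are given as a rotation vector (axis times angle).
In Python, from workcell import bot, optics gives the robot as it stands.
- The arm moves only by the shell command python3 -m jog 'ROWS' [OPENING] [FORCE]. ROWS is JSON, a list of rows, each an object of numbers: "dx", "dy", "dz": the shift along the tool's x, y, z in mm; "ax", "ay", "az": the turn, a rotation vector about the tool's x, y, z in degrees. A call has 1 to 20 rows; each row shifts and turns the commanded pose from where the row before left it, along the tool's axes as they then stand; what a row does not reach is not made up. A row lasts 1/12 s, in which the tool goes at most 41.7 mm and 7.16 degrees, less where a joint would pass 70% of its speed; a pose out of reach is approached as far as the arm can. A call with a gripper value outside its range is refused whole. OPENING is the opening, from 0 (shut) to 1 (fully open), set as the call begins (- or left out, the last holds). The fingers move at their own pace and stop on an object; FORCE is the grip in N (left out, the last holds). Time passes only in rows, so rows that do not move let the fingers close. It gives the time, the measured TCP pose, the force, the opening and the grip force at its end, in the units of the state.
- bot.read_state(): the state, without advancing time (a new reading comes with each control period).
- optics.read_camera(name): name is "scene" or "top"; returns a dict with "img" (420x560x3 uint8, red, green, blue), "vertical_fov" (degrees; the focal length in pixels is half the picture's height over the tangent of half this angle, whatever the lens; pixels are square), "cx", "cy" (the principal point, pixels), "R" (3x3) and "t" (3): a world point X has camera coordinates R X + t. Camera axes: x right, y down, z forward; pixel columns grow to the right and rows downward; lengths in m; the calibration is good to about 2 mm. A picture is of the moment at which its call begins. There is no depth.
- bot.finish_job(): hands the job in; it is judged then, once.
The state is a dict: "time": time; "q": joint angles; "joint_vel": joint speeds; "joint_torque": joint torques, N m; "tool_pos": TCP position; "tcp_rot": TCP orientation; "wrist_force": force on the tool from outside, world axes, zero at the start; "torque": the same for the moment, N m; "width": opening from 0.0 (shut) to 1.0 (fully open); "grip_force": force on a finger pad.
Only numpy, scipy, OpenCV 4.12 (cv2) and the standard library are available. Lean on these libraries where they do the work, as an engineer would, in place of code of your own. Each camera call takes 0.05 s, during which the arm holds its last target. There are 200 camera calls.

## Working session

There is one attempt and no reset: what is moved stays moved. The work goes in short steps, Python scripts to look and compute and a shell command to move; the robot and the scene stay as the last step left them, time stands still between calls to the robot, and variables do not carry over. Pictures are saved under pics/ and viewed, at most 14 in all, crops included, and the job is handed in when it is done.

```bash
mkdir -p pics; ls
python3 - <<'E'
from workcell import bot, optics
import cv2,numpy as np
for n in("scene","top"):
    c=optics.read_camera(n); cv2.imwrite(f"pics/{n}0.png",c["img"][:,:,::-1])
    print(n,c["vertical_fov"],c["cx"],c["cy"],np.round(c["R"],4).tolist(),np.round(c["t"],4).tolist())
print(bot.read_state(),bot.hold_point_z)
E
```

```text
pics
scene 53.402941828768014 280.788409381758 205.20708805518584 [[0.4858, -0.8739, -0.0189], [-0.5388, -0.2824, -0.7937], [0.6883, 0.3957, -0.608]] [-0.311, 0.3577, 0.4631]
top 44.03791577388094 281.89889392844583 207.4514768236827 [[0.0227, -0.9997, 0.0031], [-0.9965, -0.0229, -0.0808], [0.0808, -0.0013, -0.9967]] [-0.0327, 0.5911, 1.368]
{'time': 0.1, 'q': array([ 1.18807504e+00,  2.64659226e-01,  1.60526909e+00, -4.08004314e-06,
        1.27368596e+00, -3.68886655e-02]), 'joint_vel': array([-5.25935682e-04, -6.37289473e-05, -3.40875186e-03,  1.63086095e-03,
        4.68916007e-04,  5.54752046e-04]), 'joint_torque': array([-8.79934269e-04, -5.16710222e+01, -3.68587804e+01, -9.05088041e-05,
        6.42567000e-03,  8.34669805e-06]), 'tool_pos': array([0.22868732, 0.63474068, 0.4034816 ]), 'tcp_rot': array([-0.54045563, -3.09433048,  0.00310678]), 'wrist_force': array([0.33961513, 0.3698958 , 0.35441542]), 'torque': array([ 0.00374252, -0.03042006, -0.0003287 ]), 'grip_force': 0.0, 'width': 0.9994019545652145} 0.1547
```

View pics/top0.png

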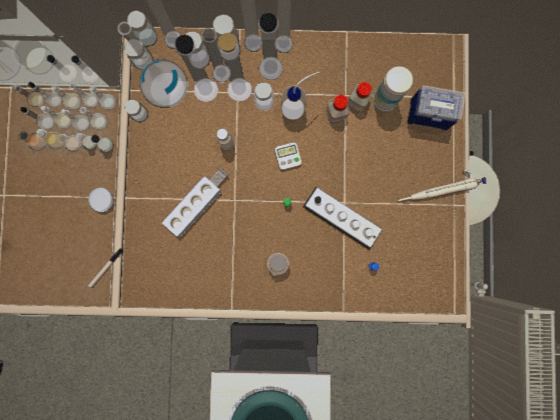

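View pics/scene0.png

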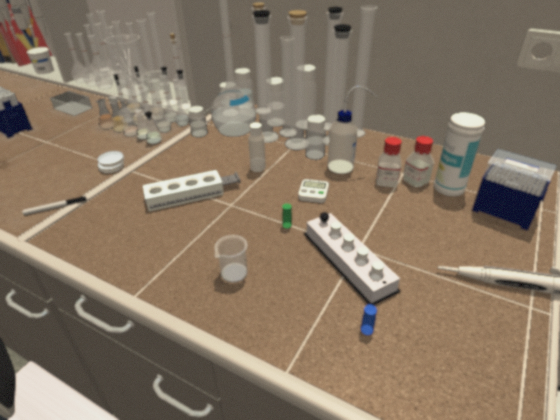

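The top view shows the block centred near (343,217) with the knob at its upper-left end (318,200). The carrier is near (192,207) with its tab at the upper right (220,176). The beaker is at (278,264), the green decoy at (287,202) and the blue decoy at (374,266). Next I'll look closer at the two racks.

```bash
cat > h.py <<'E'
from workcell import bot, optics
import cv2,numpy as np
def cam(n):
    c=optics.read_camera(n); c["f"]=c["img"].shape[0]/2/np.tan(np.radians(c["vertical_fov"])/2); return c
def ray(c,u,v,z):
    d=c["R"].T@np.array([(u-c["cx"])/c["f"],(v-c["cy"])/c["f"],1]); o=-c["R"].T@c["t"]
    return o+d*(z-o[2])/d[2]
def proj(c,X):
    p=c["R"]@np.array(X)+c["t"]; return c["f"]*p[:2]/p[2]+[c["cx"],c["cy"]]
E
python3 - <<'E'
from h import *
a=cam("top")["img"];b=cam("scene")["img"]
g=lambda im,x,y,w,h:cv2.resize(im[y:y+h,x:x+w],(400,300),interpolation=cv2.INTER_CUBIC)
m=np.vstack([np.hstack([g(a,150,160,100,75+5)if 0 else g(a,145,165,100,75),g(a,295,180,100,75)]),np.hstack([g(b,137,155,120,90),g(b,293,205,120,90)])])
cv2.imwrite("pics/crop.png",m[:,:,::-1])
E
```

```text
(no output)
```

View pics/crop.png

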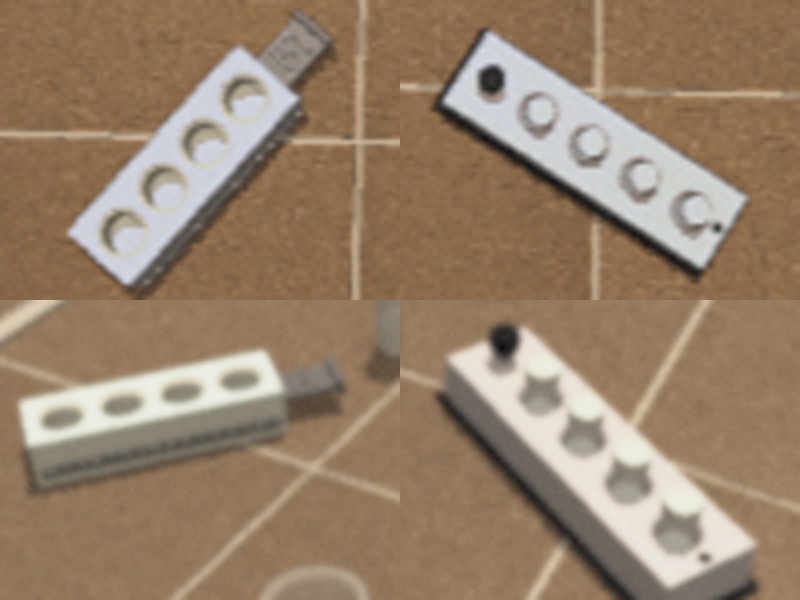

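The crops show four empty pockets in the carrier, with the tab at the upper right in the top view. The four capped vials stand in the block, knob at its upper left. I'll fit the top faces (z = 34 mm) and the caps (z = 57 mm).

```bash
cat > m.py <<'E'
from h import *
def fit(c,box,L):
    x,y,w,h=box; hsv=cv2.cvtColor(c["img"],cv2.COLOR_RGB2HSV)[y:y+h,x:x+w]
    m=((hsv[...,1]<60)&(hsv[...,2]>(150 if L<.2 or 1 else 0))).astype(np.uint8)
    cs,_=cv2.findContours(m,cv2.RETR_EXTERNAL,cv2.CHAIN_APPROX_NONE); k=max(cs,key=cv2.contourArea)
    k=cv2.convexHull(k).reshape(-1,2)
    P=np.array([ray(c,u+x,v+y,.034)[:2] for u,v in k],np.float32)
    return cv2.minAreaRect(P)
if __name__=="__main__":
    c=cam("top")
    for n,b,L in(("carrier",(155,165,75,80),.168),("block",(298,180,90,75),.214)):
        print(n,fit(c,b,L))
    for n,u,v in(("tab",222,174),("knob",317.7,199.5)): print(n,ray(c,u,v,.034))
    print("caps(57)",[ray(c,295+u/4,180+v/4,.057).round(4).tolist() for u,v in((141,110),(191,140),(242,175),(292,207))])
    print("pockets(34)",[ray(c,145+u/4,165+v/4,.034).round(4).tolist() for u,v in((123,233),(163,189),(205,143),(246,98))])
    s=cam("scene")
    print("scene caps",[ray(s,293+u*.3,205+(v)*.3,.057).round(4).tolist() for u,v in((142,67),(185,110),(231,153),(284,198))])
    print("scene pockets",[ray(s,137+u*.3,155+(v)*.3,.034).round(4).tolist() for u,v in((62,118),(124,104),(182,91),(241,79))])
E
python3 m.py
```

```text
carrier ((0.5990164875984192, 0.21751752495765686), (0.0564541295170784, 0.19174577295780182), 49.67609405517578)
block ((0.5704364776611328, -0.18339625000953674), (0.20474663376808167, 0.058370769023895264), 58.42268753051758)
tab [0.67690267 0.14294381 0.034     ]
knob [ 0.61429408 -0.11414605  0.034     ]
caps(57) [[0.5918, -0.1457, 0.057], [0.5728, -0.1787, 0.057], [0.5507, -0.2123, 0.057], [0.5306, -0.2452, 0.057]]
pockets(34) [[0.5423, 0.2614, 0.034], [0.5722, 0.2359, 0.034], [0.6035, 0.2092, 0.034], [0.6343, 0.1829, 0.034]]
scene caps [[0.5882, -0.1466, 0.057], [0.5659, -0.181, 0.057], [0.546, -0.2142, 0.057], [0.5278, -0.2487, 0.057]]
scene pockets [[0.5392, 0.2573, 0.034], [0.5708, 0.2315, 0.034], [0.6009, 0.2068, 0.034], [0.6311, 0.1801, 0.034]]
```

```bash
cat > plan.py <<'E'
import sys
from h import *
from scipy.spatial.transform import Rotation as Ro
# fitted frames: origin and heading of own +y axis
BL=(np.array([.5696,-.1838]),58.4); CA=(np.array([.5870,.2215]),-40.5)
WY=[.045,.005,-.035,-.075]; PY=[-.06,-.02,.02,.06]
def tgt(k,i):
    o,h=BL if k=="b" else CA; y=(WY if k=="b" else PY)[i-1]
    return o+y*np.array([np.cos(np.radians(h)),np.sin(np.radians(h))]), (h-90 if k=="b" else h+90)
if __name__=="__main__":
    k,i,z=sys.argv[1],int(sys.argv[2]),float(sys.argv[3])
    p,h=tgt(k,i); s=bot.read_state(); R=Ro.from_rotvec(s["tcp_rot"])
    a=np.radians(h); y=np.array([np.cos(a),np.sin(a),0]); zz=np.array([0,0,-1.])
    T=Ro.from_matrix(np.stack([np.cross(y,zz),y,zz],1))
    print("xy",p.round(4),"turn deg",(np.degrees((R.inv()*T).as_rotvec())).round(2),"then shift mm",(T.inv().apply([*p,z]-s["tool_pos"])*1e3).round(1),"t",s["time"])
E
python3 plan.py b 1 0.30
```

```text
xy [ 0.5932 -0.1455] turn deg [-4.0000e-02  4.0000e-02  1.0179e+02] then shift mm [-473.7  719.3  104.2] t 0.3
```

```bash
python3 -m jog '[{"az":6.8},{"az":6.8},{"az":6.8},{"az":6.8},{"az":6.8},{"az":6.8},{"az":6.8},{"az":6.8},{"az":6.8},{"az":6.8},{"az":6.8},{"az":6.8},{"az":6.8},{"az":6.8},{"az":6.6}]' 0.6 25
python3 -m jog '[{"dx":-10,"dy":15},{"dx":-20,"dy":30},{"dx":-20,"dy":30},{"dx":-20,"dy":30},{"dx":-20,"dy":30},{"dx":-20,"dy":30},{"dx":-20,"dy":30},{"dx":-20,"dy":30},{"dx":-20,"dy":30},{"dx":-20,"dy":30},{"dx":-20,"dy":30},{"dx":-20,"dy":30},{"dx":-20,"dy":30},{"dx":-20,"dy":30},{"dx":-20,"dy":30},{"dx":-20,"dy":30},{"dx":-20,"dy":30},{"dx":-20,"dy":30},{"dx":-20,"dy":30},{"dx":-20,"dy":30}]'
python3 plan.py b 1 0.30
```

```text
xy [ 0.5932 -0.1455] turn deg [-4.0000e-02  4.0000e-02  1.0179e+02] then shift mm [-473.7  719.3  104.2] t 0.3invalid input
invalid input
```

```bash
python3 -m jog '[{"dx":0,"dy":0,"dz":0,"ax":0,"ay":0,"az":6.8}]' 0.6 25; echo; python3 -m jog '[{"az":6.8}]' 0.6;echo; python3 -m jog '[{"az":6.8}]'; python3 -m jog --help
```

```text
time: 0.38
tool_pos: [0.2288, 0.635, 0.4044]
tcp_rot: [-0.724, -3.057, 0.001]
wrist_force: [0.0, 0.4, 0.6]
width: 0.886
grip_force: 0.0

invalid input
invalid input
invalid input: not JSON, or not a number
```

All six keys are required in each row.

```bash
python3 -m jog '[{"dx":0,"dy":0,"dz":0,"ax":0,"ay":0,"az":6.8},{"dx":0,"dy":0,"dz":0,"ax":0,"ay":0,"az":6.8},{"dx":0,"dy":0,"dz":0,"ax":0,"ay":0,"az":6.8},{"dx":0,"dy":0,"dz":0,"ax":0,"ay":0,"az":6.8},{"dx":0,"dy":0,"dz":0,"ax":0,"ay":0,"az":6.8},{"dx":0,"dy":0,"dz":0,"ax":0,"ay":0,"az":6.8},{"dx":0,"dy":0,"dz":0,"ax":0,"ay":0,"az":6.8},{"dx":0,"dy":0,"dz":0,"ax":0,"ay":0,"az":6.8},{"dx":0,"dy":0,"dz":0,"ax":0,"ay":0,"az":6.8},{"dx":0,"dy":0,"dz":0,"ax":0,"ay":0,"az":6.8},{"dx":0,"dy":0,"dz":0,"ax":0,"ay":0,"az":6.8},{"dx":0,"dy":0,"dz":0,"ax":0,"ay":0,"az":6.8},{"dx":0,"dy":0,"dz":0,"ax":0,"ay":0,"az":6.8},{"dx":0,"dy":0,"dz":0,"ax":0,"ay":0,"az":6.6}]' 0.6 25
python3 -m jog '[{"dx":-10,"dy":15,"dz":0,"ax":0,"ay":0,"az":0},{"dx":-25,"dy":35,"dz":0,"ax":0,"ay":0,"az":0},{"dx":-25,"dy":35,"dz":0,"ax":0,"ay":0,"az":0},{"dx":-25,"dy":35,"dz":0,"ax":0,"ay":0,"az":0},{"dx":-20,"dy":30,"dz":0,"ax":0,"ay":0,"az":0},{"dx":-20,"dy":30,"dz":0,"ax":0,"ay":0,"az":0},{"dx":-20,"dy":30,"dz":0,"ax":0,"ay":0,"az":0},{"dx":-20,"dy":30,"dz":0,"ax":0,"ay":0,"az":0},{"dx":-20,"dy":30,"dz":0,"ax":0,"ay":0,"az":0},{"dx":-20,"dy":30,"dz":0,"ax":0,"ay":0,"az":0},{"dx":-20,"dy":30,"dz":0,"ax":0,"ay":0,"az":0},{"dx":-20,"dy":30,"dz":0,"ax":0,"ay":0,"az":0},{"dx":-20,"dy":30,"dz":0,"ax":0,"ay":0,"az":0},{"dx":-20,"dy":30,"dz":0,"ax":0,"ay":0,"az":0},{"dx":-20,"dy":30,"dz":0,"ax":0,"ay":0,"az":0},{"dx":-20,"dy":30,"dz":0,"ax":0,"ay":0,"az":0},{"dx":-20,"dy":30,"dz":0,"ax":0,"ay":0,"az":0},{"dx":-20,"dy":30,"dz":0,"ax":0,"ay":0,"az":0},{"dx":-20,"dy":30,"dz":0,"ax":0,"ay":0,"az":0},{"dx":-20,"dy":30,"dz":0,"ax":0,"ay":0,"az":0}]'
python3 plan.py b 1 0.30
```

```text
time: 1.55
tool_pos: [0.2288, 0.635, 0.4046]
tcp_rot: [2.747, 1.524, -0.0]
wrist_force: [0.4, -0.2, 0.2]
width: 0.601
grip_force: 0.0
time: 3.22
tool_pos: [0.5262, -0.0225, 0.4049]
tcp_rot: [2.743, 1.532, 0.001]
wrist_force: [0.3, 1.5, -0.3]
width: 0.6
grip_force: 0.0
xy [ 0.5932 -0.1455] turn deg [ 0.03 -0.02 -0.03] then shift mm [-69.7 121.5 104.9] t 3.2167
```

```bash
python3 -m jog '[{"dx":-17,"dy":30,"dz":25,"ax":0,"ay":0,"az":0},{"dx":-17,"dy":30,"dz":25,"ax":0,"ay":0,"az":0},{"dx":-17,"dy":30,"dz":25,"ax":0,"ay":0,"az":0},{"dx":-17,"dy":20,"dz":25,"ax":0,"ay":0,"az":0},{"dx":0,"dy":0,"dz":0,"ax":0,"ay":0,"az":0},{"dx":0,"dy":0,"dz":0,"ax":0,"ay":0,"az":0}]'
python3 plan.py b 1 0.212
python3 - <<'E'
from h import *
c=cam("scene");a=cam("top")
m=np.hstack([cv2.resize(c["img"][60:320,270:470],(400,520)),cv2.resize(a["img"][130:270,280:400],(400,467))[:520]] if 0 else [cv2.resize(c["img"][60:320,270:470],(400,520)),cv2.resize(a["img"][120:276,280:400],(400,520))])
cv2.imwrite("pics/g1.png",m[:,:,::-1])
E
```

```text
time: 3.72
tool_pos: [0.5821, -0.1353, 0.3038]
tcp_rot: [-2.741, -1.527, 0.005]
wrist_force: [-0.8, -0.1, -0.1]
width: 0.596
grip_force: 0.0
xy [ 0.5932 -0.1455] turn deg [-0.28  0.07 -0.16] then shift mm [-2.9 14.7 91.8] t 3.7167
```

View pics/g1.png

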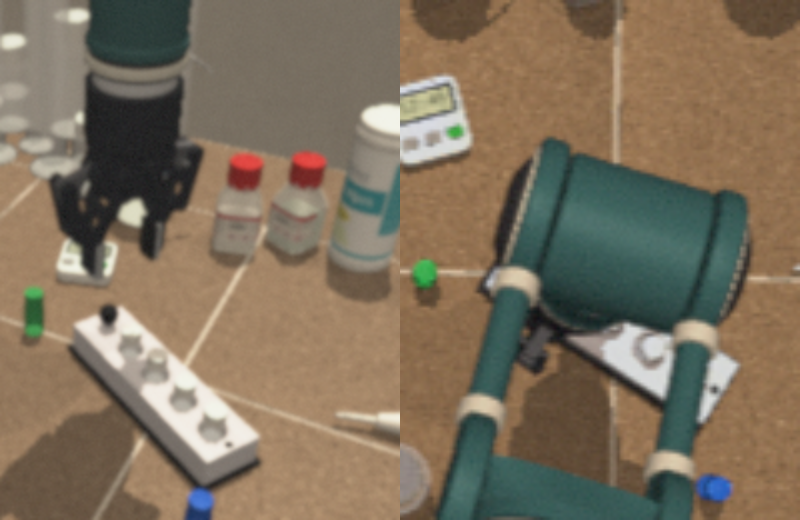

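The gripper hangs above the block near the first vial, about 15 mm short along its closing axis. I'll correct that and go down.

```bash
python3 -m jog '[{"dx":-3,"dy":15,"dz":0,"ax":-0.3,"ay":0,"az":-0.2},{"dx":0,"dy":0,"dz":15,"ax":0,"ay":0,"az":0},{"dx":0,"dy":0,"dz":20,"ax":0,"ay":0,"az":0},{"dx":0,"dy":0,"dz":15,"ax":0,"ay":0,"az":0},{"dx":0,"dy":0,"dz":0,"ax":0,"ay":0,"az":0},{"dx":0,"dy":0,"dz":0,"ax":0,"ay":0,"az":0},{"dx":0,"dy":0,"dz":0,"ax":0,"ay":0,"az":0}]'
python3 plan.py b 1 0.212
```

```text
time: 4.4
tool_pos: [0.595, -0.1441, 0.2585]
tcp_rot: [2.733, 1.535, 0.008]
wrist_force: [0.7, 1.0, 1.0]
width: 0.597
grip_force: 0.0
xy [ 0.5932 -0.1455] turn deg [ 0.47 -0.05  0.26] then shift mm [-2.1 -0.8 46.5] t 4.4
```

```bash
python3 -m jog '[{"dx":-2,"dy":-1,"dz":10,"ax":0.3,"ay":0,"az":0.2},{"dx":0,"dy":0,"dz":14,"ax":0,"ay":0,"az":0},{"dx":0,"dy":0,"dz":14,"ax":0,"ay":0,"az":0},{"dx":0,"dy":0,"dz":8,"ax":0,"ay":0,"az":0},{"dx":0,"dy":0,"dz":0,"ax":0,"ay":0,"az":0},{"dx":0,"dy":0,"dz":0,"ax":0,"ay":0,"az":0}]'
python3 plan.py b 1 0.212
python3 -m jog '[{"dx":0,"dy":0,"dz":0,"ax":0,"ay":0,"az":0},{"dx":0,"dy":0,"dz":0,"ax":0,"ay":0,"az":0},{"dx":0,"dy":0,"dz":0,"ax":0,"ay":0,"az":0},{"dx":0,"dy":0,"dz":0,"ax":0,"ay":0,"az":0},{"dx":0,"dy":0,"dz":0,"ax":0,"ay":0,"az":0},{"dx":0,"dy":0,"dz":0,"ax":0,"ay":0,"az":0}]' 0 25
```

```text
time: 4.9
tool_pos: [0.5917, -0.1459, 0.2086]
tcp_rot: [-2.741, -1.531, 0.004]
wrist_force: [-0.2, 0.5, 0.4]
width: 0.601
grip_force: 0.0
xy [ 0.5932 -0.1455] turn deg [-0.18  0.05 -0.03] then shift mm [ 1.1  1.  -3.4] t 4.9
time: 5.4
tool_pos: [0.5928, -0.1462, 0.2109]
tcp_rot: [2.742, 1.532, 0.001]
wrist_force: [-0.3, -0.1, 0.5]
width: 0.235
grip_force: 25.1
```

Gripped at 20 mm with no side force. Now lift.

```bash
python3 -m jog '[{"dx":0,"dy":0,"dz":-8,"ax":0,"ay":0,"az":0},{"dx":0,"dy":0,"dz":-15,"ax":0,"ay":0,"az":0},{"dx":0,"dy":0,"dz":-25,"ax":0,"ay":0,"az":0},{"dx":0,"dy":0,"dz":-25,"ax":0,"ay":0,"az":0},{"dx":0,"dy":0,"dz":-25,"ax":0,"ay":0,"az":0},{"dx":0,"dy":0,"dz":-15,"ax":0,"ay":0,"az":0},{"dx":0,"dy":0,"dz":0,"ax":0,"ay":0,"az":0},{"dx":0,"dy":0,"dz":0,"ax":0,"ay":0,"az":0}]' 0 40
python3 plan.py c 1 0.325
python3 - <<'E'
from h import *
c=cam("scene")
cv2.imwrite("pics/l1.png",cv2.resize(c["img"][100:300,260:420],(480,600),interpolation=cv2.INTER_CUBIC)[:,:,::-1])
E
```

```text
time: 6.07
tool_pos: [0.5927, -0.1461, 0.3248]
tcp_rot: [2.741, 1.531, 0.003]
wrist_force: [-0.1, 0.9, -0.3]
width: 0.225
grip_force: 40.1
xy [0.5414 0.2605] turn deg [ 1.600e-01  8.000e-02 -8.111e+01] then shift mm [ 3.031e+02  2.758e+02 -2.000e-01] t 6.0667
```

View pics/l1.png

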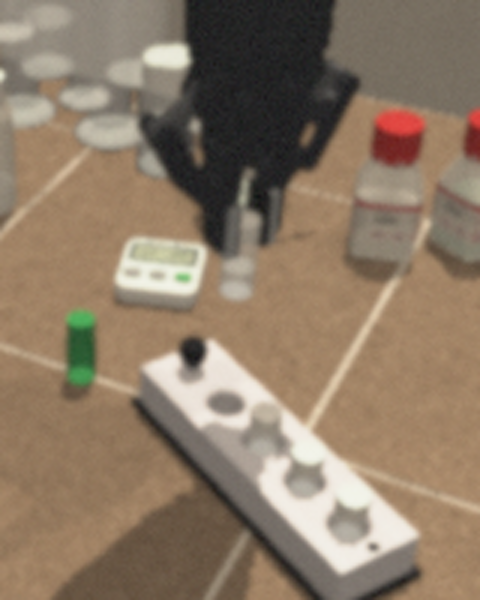

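The vial hangs upright under the pads (near 240,265) and well 1 is empty. Turn, then carry it to pocket 1.

```bash
python3 -m jog '[{"dx":0,"dy":0,"dz":0,"ax":0,"ay":0,"az":-3.5},{"dx":0,"dy":0,"dz":0,"ax":0,"ay":0,"az":-6.8},{"dx":0,"dy":0,"dz":0,"ax":0,"ay":0,"az":-6.8},{"dx":0,"dy":0,"dz":0,"ax":0,"ay":0,"az":-6.8},{"dx":0,"dy":0,"dz":0,"ax":0,"ay":0,"az":-6.8},{"dx":0,"dy":0,"dz":0,"ax":0,"ay":0,"az":-6.8},{"dx":0,"dy":0,"dz":0,"ax":0,"ay":0,"az":-6.8},{"dx":0,"dy":0,"dz":0,"ax":0,"ay":0,"az":-6.8},{"dx":0,"dy":0,"dz":0,"ax":0,"ay":0,"az":-6.8},{"dx":0,"dy":0,"dz":0,"ax":0,"ay":0,"az":-6.8},{"dx":0,"dy":0,"dz":0,"ax":0,"ay":0,"az":-6.8},{"dx":0,"dy":0,"dz":0,"ax":0,"ay":0,"az":-6.8},{"dx":0,"dy":0,"dz":0,"ax":0,"ay":0,"az":-2.8}]'
python3 -m jog '[{"dx":10,"dy":9,"dz":0,"ax":0,"ay":0,"az":0},{"dx":22,"dy":20,"dz":0,"ax":0,"ay":0,"az":0},{"dx":22,"dy":20,"dz":0,"ax":0,"ay":0,"az":0},{"dx":22,"dy":20,"dz":0,"ax":0,"ay":0,"az":0},{"dx":22,"dy":20,"dz":0,"ax":0,"ay":0,"az":0},{"dx":22,"dy":20,"dz":0,"ax":0,"ay":0,"az":0},{"dx":22,"dy":20,"dz":0,"ax":0,"ay":0,"az":0},{"dx":22,"dy":20,"dz":0,"ax":0,"ay":0,"az":0},{"dx":22,"dy":20,"dz":0,"ax":0,"ay":0,"az":0},{"dx":22,"dy":20,"dz":0,"ax":0,"ay":0,"az":0},{"dx":22,"dy":20,"dz":0,"ax":0,"ay":0,"az":0},{"dx":22,"dy":20,"dz":0,"ax":0,"ay":0,"az":0},{"dx":22,"dy":20,"dz":0,"ax":0,"ay":0,"az":0},{"dx":22,"dy":20,"dz":0,"ax":0,"ay":0,"az":0},{"dx":7,"dy":7,"dz":0,"ax":0,"ay":0,"az":0},{"dx":0,"dy":0,"dz":0,"ax":0,"ay":0,"az":0},{"dx":0,"dy":0,"dz":0,"ax":0,"ay":0,"az":0},{"dx":0,"dy":0,"dz":0,"ax":0,"ay":0,"az":0}]'
python3 plan.py c 1 0.265
```

```text
time: 7.2
tool_pos: [0.5915, -0.1457, 0.3205]
tcp_rot: [-1.078, -2.946, 0.001]
wrist_force: [0.7, -0.5, -0.9]
width: 0.221
grip_force: 40.1
time: 8.7
tool_pos: [0.541, 0.2598, 0.3225]
tcp_rot: [-1.088, -2.946, 0.003]
wrist_force: [-0.6, 0.2, 1.1]
width: 0.229
grip_force: 40.1
xy [0.5414 0.2605] turn deg [-0.11 -0.01 -0.05] then shift mm [ 0.2  0.8 57.5] t 8.7
```

```bash
python3 -m jog '[{"dx":0,"dy":0,"dz":12,"ax":0,"ay":0,"az":0},{"dx":0,"dy":0,"dz":25,"ax":0,"ay":0,"az":0},{"dx":0,"dy":0,"dz":25,"ax":0,"ay":0,"az":0},{"dx":0,"dy":0,"dz":13,"ax":0,"ay":0,"az":0},{"dx":0,"dy":0,"dz":0,"ax":0,"ay":0,"az":0},{"dx":0,"dy":0,"dz":0,"ax":0,"ay":0,"az":0},{"dx":0,"dy":0,"dz":0,"ax":0,"ay":0,"az":0}]'
python3 plan.py c 1 0.212
python3 - <<'E'
from h import *
c=cam("scene")
im=c["img"][140:220,110:260]
cv2.imwrite("pics/p1.png",cv2.resize(im,(750,400),interpolation=cv2.INTER_CUBIC)[:,:,::-1])
E
```

```text
time: 9.28
tool_pos: [0.5421, 0.2604, 0.2492]
tcp_rot: [1.089, 2.946, 0.002]
wrist_force: [-0.5, -0.3, 0.5]
width: 0.225
grip_force: 40.1
xy [0.5414 0.2605] turn deg [ 0.07  0.04 -0.06] then shift mm [ 0.6 -0.4 37.2] t 9.2833
```

View pics/p1.png

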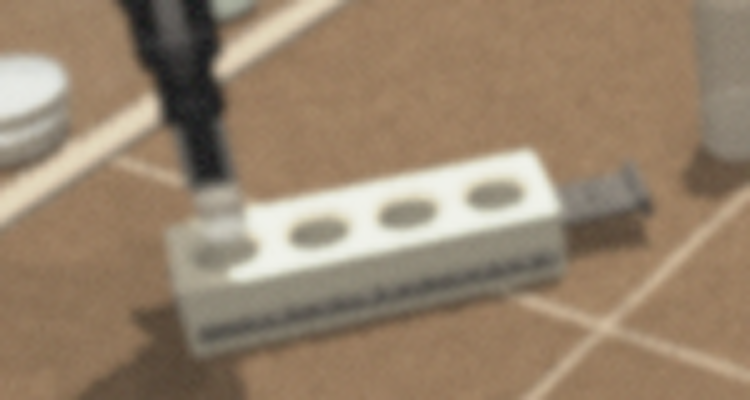

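The vial hangs over pocket 1: its bottom is near (222,240) and the pocket centre is at (225,252), which fits hanging about 8 mm above the rim. Descend gently.

```bash
python3 -m jog '[{"dx":0,"dy":0,"dz":6,"ax":0,"ay":0,"az":0},{"dx":0,"dy":0,"dz":6,"ax":0,"ay":0,"az":0},{"dx":0,"dy":0,"dz":6,"ax":0,"ay":0,"az":0},{"dx":0,"dy":0,"dz":0,"ax":0,"ay":0,"az":0},{"dx":0,"dy":0,"dz":0,"ax":0,"ay":0,"az":0}]'
python3 -m jog '[{"dx":0,"dy":0,"dz":6,"ax":0,"ay":0,"az":0},{"dx":0,"dy":0,"dz":6,"ax":0,"ay":0,"az":0},{"dx":0,"dy":0,"dz":4,"ax":0,"ay":0,"az":0},{"dx":0,"dy":0,"dz":0,"ax":0,"ay":0,"az":0},{"dx":0,"dy":0,"dz":0,"ax":0,"ay":0,"az":0}]'
```

```text
time: 9.75
tool_pos: [0.5411, 0.2607, 0.2297]
tcp_rot: [-1.087, -2.947, 0.001]
wrist_force: [0.9, 0.4, 0.4]
width: 0.223
grip_force: 40.0
time: 10.17
tool_pos: [0.5412, 0.2606, 0.2137]
tcp_rot: [-1.087, -2.947, 0.001]
wrist_force: [0.6, 0.8, -0.7]
width: 0.223
grip_force: 40.0
```

```bash
python3 -m jog '[{"dx":0,"dy":0,"dz":2,"ax":0,"ay":0,"az":0},{"dx":0,"dy":0,"dz":0,"ax":0,"ay":0,"az":0},{"dx":0,"dy":0,"dz":0,"ax":0,"ay":0,"az":0}]'
python3 -m jog '[{"dx":0,"dy":0,"dz":0,"ax":0,"ay":0,"az":0},{"dx":0,"dy":0,"dz":0,"ax":0,"ay":0,"az":0},{"dx":0,"dy":0,"dz":0,"ax":0,"ay":0,"az":0},{"dx":0,"dy":0,"dz":0,"ax":0,"ay":0,"az":0},{"dx":0,"dy":0,"dz":-10,"ax":0,"ay":0,"az":0},{"dx":0,"dy":0,"dz":-20,"ax":0,"ay":0,"az":0},{"dx":0,"dy":0,"dz":-25,"ax":0,"ay":0,"az":0},{"dx":0,"dy":0,"dz":-25,"ax":0,"ay":0,"az":0},{"dx":0,"dy":0,"dz":-15,"ax":0,"ay":0,"az":0},{"dx":0,"dy":0,"dz":0,"ax":0,"ay":0,"az":0},{"dx":0,"dy":0,"dz":0,"ax":0,"ay":0,"az":0}]' 0.6
python3 plan.py b 2 0.305
python3 - <<'E'
from h import *
c=cam("scene")
im=c["img"][140:220,110:260]
cv2.imwrite("pics/r1.png",cv2.resize(im,(750,400),interpolation=cv2.INTER_CUBIC)[:,:,::-1])
E
```

```text
time: 10.42
tool_pos: [0.5413, 0.2606, 0.2123]
tcp_rot: [-1.088, -2.947, 0.0]
wrist_force: [-0.6, -0.0, -0.2]
width: 0.225
grip_force: 40.1
time: 11.33
tool_pos: [0.5418, 0.2609, 0.3092]
tcp_rot: [1.087, 2.945, 0.004]
wrist_force: [0.2, 0.6, -0.4]
width: 0.604
grip_force: 0.0
xy [ 0.5722 -0.1795] turn deg [ 2.100e-01 -6.000e-02  8.109e+01] then shift mm [-359.2  256.7    4.2] t 11.3333
```

View pics/r1.png

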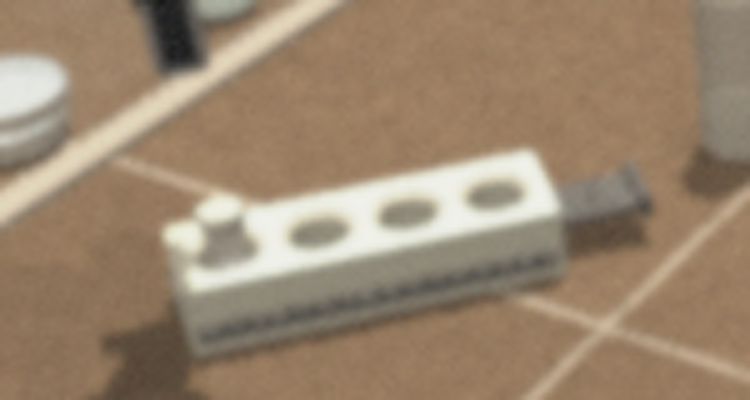

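Vial 1 is seated upright in the first pocket (cap at (220,207) in the crop). Now vial 2.

```bash
python3 -m jog '[{"dx":0,"dy":0,"dz":0,"ax":0,"ay":0,"az":3.5},{"dx":0,"dy":0,"dz":0,"ax":0,"ay":0,"az":6.8},{"dx":0,"dy":0,"dz":0,"ax":0,"ay":0,"az":6.8},{"dx":0,"dy":0,"dz":0,"ax":0,"ay":0,"az":6.8},{"dx":0,"dy":0,"dz":0,"ax":0,"ay":0,"az":6.8},{"dx":0,"dy":0,"dz":0,"ax":0,"ay":0,"az":6.8},{"dx":0,"dy":0,"dz":0,"ax":0,"ay":0,"az":6.8},{"dx":0,"dy":0,"dz":0,"ax":0,"ay":0,"az":6.8},{"dx":0,"dy":0,"dz":0,"ax":0,"ay":0,"az":6.8},{"dx":0,"dy":0,"dz":0,"ax":0,"ay":0,"az":6.8},{"dx":0,"dy":0,"dz":0,"ax":0,"ay":0,"az":6.8},{"dx":0,"dy":0,"dz":0,"ax":0,"ay":0,"az":6.8},{"dx":0,"dy":0,"dz":0,"ax":0,"ay":0,"az":2.8}]'
python3 -m jog '[{"dx":-12,"dy":9,"dz":0,"ax":0,"ay":0,"az":0},{"dx":-26,"dy":18.5,"dz":0,"ax":0,"ay":0,"az":0},{"dx":-26,"dy":18.5,"dz":0,"ax":0,"ay":0,"az":0},{"dx":-26,"dy":18.5,"dz":0,"ax":0,"ay":0,"az":0},{"dx":-26,"dy":18.5,"dz":0,"ax":0,"ay":0,"az":0},{"dx":-26,"dy":18.5,"dz":0,"ax":0,"ay":0,"az":0},{"dx":-26,"dy":18.5,"dz":0,"ax":0,"ay":0,"az":0},{"dx":-26,"dy":18.5,"dz":0,"ax":0,"ay":0,"az":0},{"dx":-26,"dy":18.5,"dz":0,"ax":0,"ay":0,"az":0},{"dx":-26,"dy":18.5,"dz":0,"ax":0,"ay":0,"az":0},{"dx":-26,"dy":18.5,"dz":0,"ax":0,"ay":0,"az":0},{"dx":-26,"dy":18.5,"dz":0,"ax":0,"ay":0,"az":0},{"dx":-26,"dy":18.5,"dz":0,"ax":0,"ay":0,"az":0},{"dx":-26,"dy":18.5,"dz":0,"ax":0,"ay":0,"az":0},{"dx":-9,"dy":7,"dz":0,"ax":0,"ay":0,"az":0},{"dx":0,"dy":0,"dz":0,"ax":0,"ay":0,"az":0},{"dx":0,"dy":0,"dz":0,"ax":0,"ay":0,"az":0},{"dx":0,"dy":0,"dz":0,"ax":0,"ay":0,"az":0}]'
python3 plan.py b 2 0.212
```

```text
time: 12.47
tool_pos: [0.5405, 0.2603, 0.3049]
tcp_rot: [-2.746, -1.525, 0.007]
wrist_force: [0.5, -0.5, 0.2]
width: 0.598
grip_force: 0.0
time: 13.97
tool_pos: [0.571, -0.1788, 0.3063]
tcp_rot: [-2.74, -1.532, 0.002]
wrist_force: [-0.0, -0.8, 0.3]
width: 0.601
grip_force: 0.0
xy [ 0.5722 -0.1795] turn deg [-0.13 -0.    0.02] then shift mm [ 0.   1.4 94.3] t 13.9667
```

Over vial 2. Down, grip and lift.

```bash
python3 -m jog '[{"dx":0,"dy":1,"dz":10,"ax":0,"ay":0,"az":0},{"dx":0,"dy":0,"dz":20,"ax":0,"ay":0,"az":0},{"dx":0,"dy":0,"dz":20,"ax":0,"ay":0,"az":0},{"dx":0,"dy":0,"dz":15,"ax":0,"ay":0,"az":0},{"dx":0,"dy":0,"dz":12,"ax":0,"ay":0,"az":0},{"dx":0,"dy":0,"dz":12,"ax":0,"ay":0,"az":0},{"dx":0,"dy":0,"dz":5,"ax":0,"ay":0,"az":0},{"dx":0,"dy":0,"dz":0,"ax":0,"ay":0,"az":0},{"dx":0,"dy":0,"dz":0,"ax":0,"ay":0,"az":0}]'
python3 -m jog '[{"dx":0,"dy":0,"dz":0,"ax":0,"ay":0,"az":0},{"dx":0,"dy":0,"dz":0,"ax":0,"ay":0,"az":0},{"dx":0,"dy":0,"dz":0,"ax":0,"ay":0,"az":0},{"dx":0,"dy":0,"dz":0,"ax":0,"ay":0,"az":0},{"dx":0,"dy":0,"dz":0,"ax":0,"ay":0,"az":0},{"dx":0,"dy":0,"dz":0,"ax":0,"ay":0,"az":0}]' 0 40
```

```text
time: 14.72
tool_pos: [0.5727, -0.1798, 0.2133]
tcp_rot: [2.742, 1.533, 0.0]
wrist_force: [0.5, 0.1, -0.1]
width: 0.6
grip_force: 0.0
time: 15.22
tool_pos: [0.5727, -0.1801, 0.2146]
tcp_rot: [2.742, 1.532, 0.001]
wrist_force: [-2.7, 0.8, 5.6]
width: 0.224
grip_force: 39.0
```

```bash
python3 -m jog '[{"dx":0,"dy":0,"dz":-8,"ax":0,"ay":0,"az":0},{"dx":0,"dy":0,"dz":-15,"ax":0,"ay":0,"az":0},{"dx":0,"dy":0,"dz":-25,"ax":0,"ay":0,"az":0},{"dx":0,"dy":0,"dz":-25,"ax":0,"ay":0,"az":0},{"dx":0,"dy":0,"dz":-25,"ax":0,"ay":0,"az":0},{"dx":0,"dy":0,"dz":-12,"ax":0,"ay":0,"az":0},{"dx":0,"dy":0,"dz":0,"ax":0,"ay":0,"az":0},{"dx":0,"dy":0,"dz":0,"ax":0,"ay":0,"az":0}]'
python3 plan.py c 2 0.325
python3 - <<'E'
from h import *
c=cam("scene")
cv2.imwrite("pics/l2.png",cv2.resize(c["img"][100:300,260:420],(480,600),interpolation=cv2.INTER_CUBIC)[:,:,::-1])
E
```

```text
time: 15.88
tool_pos: [0.5726, -0.1802, 0.3239]
tcp_rot: [2.741, 1.532, 0.002]
wrist_force: [-0.6, 0.3, -1.0]
width: 0.224
grip_force: 39.3
xy [0.5718 0.2345] turn deg [ 1.100e-01  6.000e-02 -8.111e+01] then shift mm [269.9 314.7  -1.1] t 15.8833
```

View pics/l2.png

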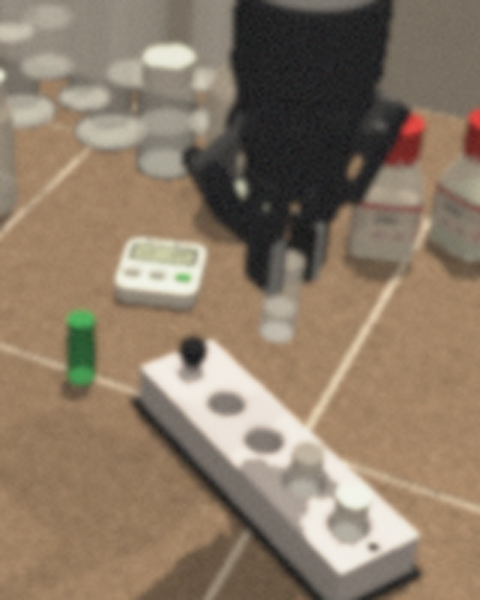

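Run:
```python
from h import *
c=cam("scene")
r=np.array([.524,.852])
for u,v,z,t in((237,291,.1198,(.5927,-.1461)),(277,332,.1155,(.5726,-.1802))):
    X=ray(c,260+u/3,100+v/3,z)[:2]-t; print((X*1e3).round(1),"row",(X@r*1e3).round(1),"perp",(X@[.852,-.524]*1e3).round(1), proj(c,[*t,z]), proj(c,[*t,z+.04]))
print("vial1 cap",ray(c,110+220/5,140+207/5,.057))
```

```text
[-1.1 -1.3] row -1.7 perp -0.2 [338.5347272  196.47681145] [340.05638156 177.66855052]
[-1.4 -0.7] row -1.3 perp -0.8 [352.26400202 210.1024518 ] [354.32303875 191.10114505]
vial1 cap [0.54065621 0.2570551  0.057     ]
```

The vial's bottom lies under the TCP within 2 mm, the same as vial 1, so it is hanging straight. Carry it to pocket 2.

```bash
python3 -m jog '[{"dx":0,"dy":0,"dz":0,"ax":0,"ay":0,"az":-3.5},{"dx":0,"dy":0,"dz":0,"ax":0,"ay":0,"az":-6.8},{"dx":0,"dy":0,"dz":0,"ax":0,"ay":0,"az":-6.8},{"dx":0,"dy":0,"dz":0,"ax":0,"ay":0,"az":-6.8},{"dx":0,"dy":0,"dz":0,"ax":0,"ay":0,"az":-6.8},{"dx":0,"dy":0,"dz":0,"ax":0,"ay":0,"az":-6.8},{"dx":0,"dy":0,"dz":0,"ax":0,"ay":0,"az":-6.8},{"dx":0,"dy":0,"dz":0,"ax":0,"ay":0,"az":-6.8},{"dx":0,"dy":0,"dz":0,"ax":0,"ay":0,"az":-6.8},{"dx":0,"dy":0,"dz":0,"ax":0,"ay":0,"az":-6.8},{"dx":0,"dy":0,"dz":0,"ax":0,"ay":0,"az":-6.8},{"dx":0,"dy":0,"dz":0,"ax":0,"ay":0,"az":-6.8},{"dx":0,"dy":0,"dz":0,"ax":0,"ay":0,"az":-2.8}]'
python3 -m jog '[{"dx":9,"dy":11,"dz":0,"ax":0,"ay":0,"az":0},{"dx":19.5,"dy":22.8,"dz":0,"ax":0,"ay":0,"az":0},{"dx":19.5,"dy":22.8,"dz":0,"ax":0,"ay":0,"az":0},{"dx":19.5,"dy":22.8,"dz":0,"ax":0,"ay":0,"az":0},{"dx":19.5,"dy":22.8,"dz":0,"ax":0,"ay":0,"az":0},{"dx":19.5,"dy":22.8,"dz":0,"ax":0,"ay":0,"az":0},{"dx":19.5,"dy":22.8,"dz":0,"ax":0,"ay":0,"az":0},{"dx":19.5,"dy":22.8,"dz":0,"ax":0,"ay":0,"az":0},{"dx":19.5,"dy":22.8,"dz":0,"ax":0,"ay":0,"az":0},{"dx":19.5,"dy":22.8,"dz":0,"ax":0,"ay":0,"az":0},{"dx":19.5,"dy":22.8,"dz":0,"ax":0,"ay":0,"az":0},{"dx":19.5,"dy":22.8,"dz":0,"ax":0,"ay":0,"az":0},{"dx":19.5,"dy":22.8,"dz":0,"ax":0,"ay":0,"az":0},{"dx":19.5,"dy":22.8,"dz":0,"ax":0,"ay":0,"az":0},{"dx":7.5,"dy":7.5,"dz":0,"ax":0,"ay":0,"az":0},{"dx":0,"dy":0,"dz":0,"ax":0,"ay":0,"az":0},{"dx":0,"dy":0,"dz":0,"ax":0,"ay":0,"az":0},{"dx":0,"dy":0,"dz":0,"ax":0,"ay":0,"az":0}]'
python3 plan.py c 2 0.212
```

```text
time: 17.07
tool_pos: [0.5716, -0.1798, 0.3205]
tcp_rot: [-1.078, -2.946, 0.0]
wrist_force: [0.6, 0.7, 0.9]
width: 0.221
grip_force: 39.3
time: 18.57
tool_pos: [0.5714, 0.2339, 0.3224]
tcp_rot: [-1.088, -2.946, 0.003]
wrist_force: [0.1, 0.3, -0.7]
width: 0.223
grip_force: 39.3
xy [0.5718 0.2345] turn deg [-0.12 -0.02 -0.05] then shift mm [1.000e-01 7.000e-01 1.104e+02] t 18.5667
```

```bash
python3 -m jog '[{"dx":0,"dy":0,"dz":12,"ax":0,"ay":0,"az":0},{"dx":0,"dy":0,"dz":25,"ax":0,"ay":0,"az":0},{"dx":0,"dy":0,"dz":25,"ax":0,"ay":0,"az":0},{"dx":0,"dy":0,"dz":12,"ax":0,"ay":0,"az":0},{"dx":0,"dy":0,"dz":6,"ax":0,"ay":0,"az":0},{"dx":0,"dy":0,"dz":6,"ax":0,"ay":0,"az":0},{"dx":0,"dy":0,"dz":6,"ax":0,"ay":0,"az":0},{"dx":0,"dy":0,"dz":0,"ax":0,"ay":0,"az":0},{"dx":0,"dy":0,"dz":0,"ax":0,"ay":0,"az":0}]'
python3 -m jog '[{"dx":0,"dy":0,"dz":6,"ax":0,"ay":0,"az":0},{"dx":0,"dy":0,"dz":6,"ax":0,"ay":0,"az":0},{"dx":0,"dy":0,"dz":4,"ax":0,"ay":0,"az":0},{"dx":0,"dy":0,"dz":0,"ax":0,"ay":0,"az":0},{"dx":0,"dy":0,"dz":0,"ax":0,"ay":0,"az":0}]'
```

```text
time: 19.32
tool_pos: [0.5737, 0.2349, 0.2346]
tcp_rot: [1.088, 2.942, 0.008]
wrist_force: [1.9, 3.0, 1.9]
width: 0.221
grip_force: 48.4
time: 19.73
tool_pos: [0.572, 0.2348, 0.2145]
tcp_rot: [1.088, 2.947, 0.0]
wrist_force: [2.8, 2.1, 0.5]
width: 0.222
grip_force: 41.4
```

A small side force of about 3 N acts along +closing, so nudge 1.5 mm that way, seat and release.

```bash
python3 -m jog '[{"dx":0,"dy":1.5,"dz":1,"ax":0,"ay":0,"az":0},{"dx":0,"dy":0,"dz":1,"ax":0,"ay":0,"az":0},{"dx":0,"dy":0,"dz":0,"ax":0,"ay":0,"az":0},{"dx":0,"dy":0,"dz":0,"ax":0,"ay":0,"az":0}]'
python3 -m jog '[{"dx":0,"dy":0,"dz":0,"ax":0,"ay":0,"az":0},{"dx":0,"dy":0,"dz":0,"ax":0,"ay":0,"az":0},{"dx":0,"dy":0,"dz":0,"ax":0,"ay":0,"az":0},{"dx":0,"dy":0,"dz":0,"ax":0,"ay":0,"az":0},{"dx":0,"dy":0,"dz":-10,"ax":0,"ay":0,"az":0},{"dx":0,"dy":0,"dz":-20,"ax":0,"ay":0,"az":0},{"dx":0,"dy":0,"dz":-25,"ax":0,"ay":0,"az":0},{"dx":0,"dy":0,"dz":-25,"ax":0,"ay":0,"az":0},{"dx":0,"dy":0,"dz":-15,"ax":0,"ay":0,"az":0},{"dx":0,"dy":0,"dz":0,"ax":0,"ay":0,"az":0},{"dx":0,"dy":0,"dz":0,"ax":0,"ay":0,"az":0}]' 0.6
python3 plan.py b 3 0.305
python3 - <<'E'
from h import *
c=cam("scene")
im=c["img"][140:220,110:260]
cv2.imwrite("pics/r2.png",cv2.resize(im,(750,400),interpolation=cv2.INTER_CUBIC)[:,:,::-1])
E
```

```text
time: 20.07
tool_pos: [0.5728, 0.2353, 0.2143]
tcp_rot: [-1.087, -2.947, 0.003]
wrist_force: [-1.5, -1.1, 11.5]
width: 0.217
grip_force: 43.4
time: 20.98
tool_pos: [0.5731, 0.236, 0.3097]
tcp_rot: [1.087, 2.945, 0.003]
wrist_force: [-0.6, 0.6, -0.6]
width: 0.598
grip_force: 0.0
xy [ 0.5513 -0.2136] turn deg [ 1.600e-01 -3.000e-02  8.109e+01] then shift mm [-394.4  217.     4.7] t 20.9833
```

View pics/r2.png

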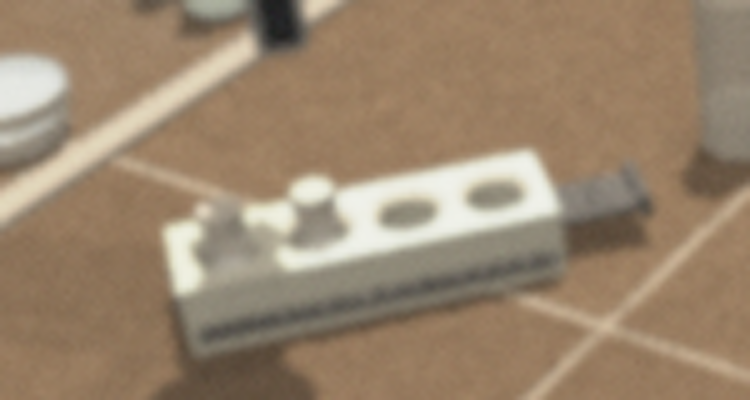

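Vials 1 and 2 stand in pockets 1 and 2 (vial 1 is in the arm's shadow). On to vial 3.

```bash
python3 -m jog '[{"dx":0,"dy":0,"dz":0,"ax":0,"ay":0,"az":3.5},{"dx":0,"dy":0,"dz":0,"ax":0,"ay":0,"az":6.8},{"dx":0,"dy":0,"dz":0,"ax":0,"ay":0,"az":6.8},{"dx":0,"dy":0,"dz":0,"ax":0,"ay":0,"az":6.8},{"dx":0,"dy":0,"dz":0,"ax":0,"ay":0,"az":6.8},{"dx":0,"dy":0,"dz":0,"ax":0,"ay":0,"az":6.8},{"dx":0,"dy":0,"dz":0,"ax":0,"ay":0,"az":6.8},{"dx":0,"dy":0,"dz":0,"ax":0,"ay":0,"az":6.8},{"dx":0,"dy":0,"dz":0,"ax":0,"ay":0,"az":6.8},{"dx":0,"dy":0,"dz":0,"ax":0,"ay":0,"az":6.8},{"dx":0,"dy":0,"dz":0,"ax":0,"ay":0,"az":6.8},{"dx":0,"dy":0,"dz":0,"ax":0,"ay":0,"az":6.8},{"dx":0,"dy":0,"dz":0,"ax":0,"ay":0,"az":2.8}]'
python3 -m jog '[{"dx":-14,"dy":8,"dz":0,"ax":0,"ay":0,"az":0},{"dx":-28.5,"dy":15.7,"dz":0,"ax":0,"ay":0,"az":0},{"dx":-28.5,"dy":15.7,"dz":0,"ax":0,"ay":0,"az":0},{"dx":-28.5,"dy":15.7,"dz":0,"ax":0,"ay":0,"az":0},{"dx":-28.5,"dy":15.7,"dz":0,"ax":0,"ay":0,"az":0},{"dx":-28.5,"dy":15.7,"dz":0,"ax":0,"ay":0,"az":0},{"dx":-28.5,"dy":15.7,"dz":0,"ax":0,"ay":0,"az":0},{"dx":-28.5,"dy":15.7,"dz":0,"ax":0,"ay":0,"az":0},{"dx":-28.5,"dy":15.7,"dz":0,"ax":0,"ay":0,"az":0},{"dx":-28.5,"dy":15.7,"dz":0,"ax":0,"ay":0,"az":0},{"dx":-28.5,"dy":15.7,"dz":0,"ax":0,"ay":0,"az":0},{"dx":-28.5,"dy":15.7,"dz":0,"ax":0,"ay":0,"az":0},{"dx":-28.5,"dy":15.7,"dz":0,"ax":0,"ay":0,"az":0},{"dx":-28.5,"dy":15.7,"dz":0,"ax":0,"ay":0,"az":0},{"dx":-9.5,"dy":5,"dz":0,"ax":0,"ay":0,"az":0},{"dx":0,"dy":0,"dz":0,"ax":0,"ay":0,"az":0},{"dx":0,"dy":0,"dz":0,"ax":0,"ay":0,"az":0},{"dx":0,"dy":0,"dz":0,"ax":0,"ay":0,"az":0}]'
python3 plan.py b 3 0.212
```

```text
time: 22.12
tool_pos: [0.5718, 0.2355, 0.3055]
tcp_rot: [-2.746, -1.525, 0.007]
wrist_force: [-0.6, -0.1, -0.4]
width: 0.6
grip_force: 0.0
time: 23.62
tool_pos: [0.5506, -0.2125, 0.3074]
tcp_rot: [-2.74, -1.532, 0.001]
wrist_force: [0.3, 0.7, -0.8]
width: 0.608
grip_force: 0.0
xy [ 0.5513 -0.2136] turn deg [-0.13 -0.02  0.02] then shift mm [-0.6  1.2 95.4] t 23.6167
```

```bash
python3 -m jog '[{"dx":0,"dy":0,"dz":10,"ax":0,"ay":0,"az":0},{"dx":0,"dy":0,"dz":20,"ax":0,"ay":0,"az":0},{"dx":0,"dy":0,"dz":20,"ax":0,"ay":0,"az":0},{"dx":0,"dy":0,"dz":16,"ax":0,"ay":0,"az":0},{"dx":0,"dy":0,"dz":12,"ax":0,"ay":0,"az":0},{"dx":0,"dy":0,"dz":12,"ax":0,"ay":0,"az":0},{"dx":0,"dy":0,"dz":6,"ax":0,"ay":0,"az":0},{"dx":0,"dy":0,"dz":0,"ax":0,"ay":0,"az":0},{"dx":0,"dy":0,"dz":0,"ax":0,"ay":0,"az":0}]'
python3 -m jog '[{"dx":0,"dy":0,"dz":0,"ax":0,"ay":0,"az":0},{"dx":0,"dy":0,"dz":0,"ax":0,"ay":0,"az":0},{"dx":0,"dy":0,"dz":0,"ax":0,"ay":0,"az":0},{"dx":0,"dy":0,"dz":0,"ax":0,"ay":0,"az":0},{"dx":0,"dy":0,"dz":0,"ax":0,"ay":0,"az":0},{"dx":0,"dy":0,"dz":0,"ax":0,"ay":0,"az":0}]' 0 40
python3 -m jog '[{"dx":0,"dy":0,"dz":-8,"ax":0,"ay":0,"az":0},{"dx":0,"dy":0,"dz":-15,"ax":0,"ay":0,"az":0},{"dx":0,"dy":0,"dz":-25,"ax":0,"ay":0,"az":0},{"dx":0,"dy":0,"dz":-25,"ax":0,"ay":0,"az":0},{"dx":0,"dy":0,"dz":-25,"ax":0,"ay":0,"az":0},{"dx":0,"dy":0,"dz":-12,"ax":0,"ay":0,"az":0},{"dx":0,"dy":0,"dz":0,"ax":0,"ay":0,"az":0},{"dx":0,"dy":0,"dz":0,"ax":0,"ay":0,"az":0}]'
python3 plan.py c 3 0.325
```

```text
time: 24.37
tool_pos: [0.5513, -0.2132, 0.2123]
tcp_rot: [-2.742, -1.533, 0.0]
wrist_force: [-0.0, -0.5, 1.6]
width: 0.597
grip_force: 0.0
time: 24.87
tool_pos: [0.5516, -0.2137, 0.2134]
tcp_rot: [2.741, 1.531, 0.002]
wrist_force: [-0.1, -0.5, 5.4]
width: 0.225
grip_force: 39.0
time: 25.53
tool_pos: [0.5511, -0.2135, 0.3226]
tcp_rot: [2.742, 1.532, 0.001]
wrist_force: [-0.1, 0.0, -0.5]
width: 0.222
grip_force: 40.1
xy [0.6022 0.2085] turn deg [ 6.000e-02  4.000e-02 -8.112e+01] then shift mm [235.2 354.1  -2.4] t 25.5333
```

```bash
python3 -m jog '[{"dx":0,"dy":0,"dz":0,"ax":0,"ay":0,"az":-3.5},{"dx":0,"dy":0,"dz":0,"ax":0,"ay":0,"az":-6.8},{"dx":0,"dy":0,"dz":0,"ax":0,"ay":0,"az":-6.8},{"dx":0,"dy":0,"dz":0,"ax":0,"ay":0,"az":-6.8},{"dx":0,"dy":0,"dz":0,"ax":0,"ay":0,"az":-6.8},{"dx":0,"dy":0,"dz":0,"ax":0,"ay":0,"az":-6.8},{"dx":0,"dy":0,"dz":0,"ax":0,"ay":0,"az":-6.8},{"dx":0,"dy":0,"dz":0,"ax":0,"ay":0,"az":-6.8},{"dx":0,"dy":0,"dz":0,"ax":0,"ay":0,"az":-6.8},{"dx":0,"dy":0,"dz":0,"ax":0,"ay":0,"az":-6.8},{"dx":0,"dy":0,"dz":0,"ax":0,"ay":0,"az":-6.8},{"dx":0,"dy":0,"dz":0,"ax":0,"ay":0,"az":-6.8},{"dx":0,"dy":0,"dz":0,"ax":0,"ay":0,"az":-2.8}]'
python3 -m jog '[{"dx":8,"dy":12,"dz":0,"ax":0,"ay":0,"az":0},{"dx":17,"dy":25.8,"dz":0,"ax":0,"ay":0,"az":0},{"dx":17,"dy":25.8,"dz":0,"ax":0,"ay":0,"az":0},{"dx":17,"dy":25.8,"dz":0,"ax":0,"ay":0,"az":0},{"dx":17,"dy":25.8,"dz":0,"ax":0,"ay":0,"az":0},{"dx":17,"dy":25.8,"dz":0,"ax":0,"ay":0,"az":0},{"dx":17,"dy":25.8,"dz":0,"ax":0,"ay":0,"az":0},{"dx":17,"dy":25.8,"dz":0,"ax":0,"ay":0,"az":0},{"dx":17,"dy":25.8,"dz":0,"ax":0,"ay":0,"az":0},{"dx":17,"dy":25.8,"dz":0,"ax":0,"ay":0,"az":0},{"dx":17,"dy":25.8,"dz":0,"ax":0,"ay":0,"az":0},{"dx":17,"dy":25.8,"dz":0,"ax":0,"ay":0,"az":0},{"dx":17,"dy":25.8,"dz":0,"ax":0,"ay":0,"az":0},{"dx":17,"dy":25.8,"dz":0,"ax":0,"ay":0,"az":0},{"dx":6,"dy":8,"dz":0,"ax":0,"ay":0,"az":0},{"dx":0,"dy":0,"dz":0,"ax":0,"ay":0,"az":0},{"dx":0,"dy":0,"dz":0,"ax":0,"ay":0,"az":0},{"dx":0,"dy":0,"dz":0,"ax":0,"ay":0,"az":0}]'
python3 plan.py c 3 0.212
```

```text
time: 26.62
tool_pos: [0.5501, -0.213, 0.3191]
tcp_rot: [-1.078, -2.945, -0.0]
wrist_force: [-0.1, 0.1, -0.2]
width: 0.22
grip_force: 40.1
time: 28.12
tool_pos: [0.6027, 0.2085, 0.3211]
tcp_rot: [-1.088, -2.945, 0.003]
wrist_force: [-0.0, -0.2, 0.8]
width: 0.221
grip_force: 40.1
xy [0.6022 0.2085] turn deg [-0.14 -0.05 -0.05] then shift mm [  0.4  -0.3 109.1] t 28.1167
```

```bash
python3 -m jog '[{"dx":0,"dy":0,"dz":12,"ax":0,"ay":0,"az":0},{"dx":0,"dy":0,"dz":25,"ax":0,"ay":0,"az":0},{"dx":0,"dy":0,"dz":25,"ax":0,"ay":0,"az":0},{"dx":0,"dy":0,"dz":11,"ax":0,"ay":0,"az":0},{"dx":0,"dy":0,"dz":6,"ax":0,"ay":0,"az":0},{"dx":0,"dy":0,"dz":6,"ax":0,"ay":0,"az":0},{"dx":0,"dy":0,"dz":6,"ax":0,"ay":0,"az":0},{"dx":0,"dy":0,"dz":0,"ax":0,"ay":0,"az":0},{"dx":0,"dy":0,"dz":0,"ax":0,"ay":0,"az":0}]'
python3 -m jog '[{"dx":0,"dy":0,"dz":6,"ax":0,"ay":0,"az":0},{"dx":0,"dy":0,"dz":6,"ax":0,"ay":0,"az":0},{"dx":0,"dy":0,"dz":4,"ax":0,"ay":0,"az":0},{"dx":0,"dy":0,"dz":0,"ax":0,"ay":0,"az":0},{"dx":0,"dy":0,"dz":0,"ax":0,"ay":0,"az":0}]'
```

```text
time: 28.87
tool_pos: [0.605, 0.2097, 0.2344]
tcp_rot: [1.088, 2.942, 0.007]
wrist_force: [0.7, 2.3, 2.3]
width: 0.224
grip_force: 52.7
time: 29.28
tool_pos: [0.603, 0.2092, 0.2139]
tcp_rot: [-1.087, -2.946, 0.002]
wrist_force: [2.2, 2.9, -1.1]
width: 0.221
grip_force: 41.9
```

```bash
python3 -m jog '[{"dx":0,"dy":1.5,"dz":1,"ax":0,"ay":0,"az":0},{"dx":0,"dy":0,"dz":0,"ax":0,"ay":0,"az":0},{"dx":0,"dy":0,"dz":0,"ax":0,"ay":0,"az":0}]'
python3 -m jog '[{"dx":0,"dy":0,"dz":0,"ax":0,"ay":0,"az":0},{"dx":0,"dy":0,"dz":0,"ax":0,"ay":0,"az":0},{"dx":0,"dy":0,"dz":0,"ax":0,"ay":0,"az":0},{"dx":0,"dy":0,"dz":0,"ax":0,"ay":0,"az":0},{"dx":0,"dy":0,"dz":-10,"ax":0,"ay":0,"az":0},{"dx":0,"dy":0,"dz":-20,"ax":0,"ay":0,"az":0},{"dx":0,"dy":0,"dz":-25,"ax":0,"ay":0,"az":0},{"dx":0,"dy":0,"dz":-25,"ax":0,"ay":0,"az":0},{"dx":0,"dy":0,"dz":-15,"ax":0,"ay":0,"az":0},{"dx":0,"dy":0,"dz":0,"ax":0,"ay":0,"az":0},{"dx":0,"dy":0,"dz":0,"ax":0,"ay":0,"az":0}]' 0.6
python3 plan.py b 4 0.305
python3 - <<'E'
from h import *
c=cam("scene")
im=c["img"][140:220,110:260]
cv2.imwrite("pics/r3.png",cv2.resize(im,(750,400),interpolation=cv2.INTER_CUBIC)[:,:,::-1])
E
```

```text
time: 29.53
tool_pos: [0.6037, 0.21, 0.2135]
tcp_rot: [-1.087, -2.946, 0.003]
wrist_force: [-0.3, -0.0, 1.9]
width: 0.221
grip_force: 42.7
time: 30.45
tool_pos: [0.6047, 0.2107, 0.3111]
tcp_rot: [1.087, 2.945, 0.003]
wrist_force: [-0.4, 0.8, 0.2]
width: 0.598
grip_force: 0.0
xy [ 0.5303 -0.2477] turn deg [ 2.100e-01 -3.000e-02  8.109e+01] then shift mm [-429.4  176.8    6.1] t 30.45
```

View pics/r3.png

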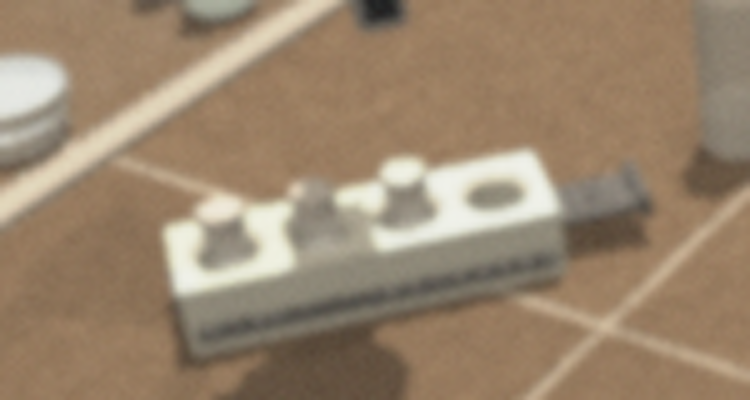

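Vials 1–3 stand upright in pockets 1–3, and pocket 4 is free. Now vial 4.

```bash
python3 -m jog '[{"dx":0,"dy":0,"dz":0,"ax":0,"ay":0,"az":3.5},{"dx":0,"dy":0,"dz":0,"ax":0,"ay":0,"az":6.8},{"dx":0,"dy":0,"dz":0,"ax":0,"ay":0,"az":6.8},{"dx":0,"dy":0,"dz":0,"ax":0,"ay":0,"az":6.8},{"dx":0,"dy":0,"dz":0,"ax":0,"ay":0,"az":6.8},{"dx":0,"dy":0,"dz":0,"ax":0,"ay":0,"az":6.8},{"dx":0,"dy":0,"dz":0,"ax":0,"ay":0,"az":6.8},{"dx":0,"dy":0,"dz":0,"ax":0,"ay":0,"az":6.8},{"dx":0,"dy":0,"dz":0,"ax":0,"ay":0,"az":6.8},{"dx":0,"dy":0,"dz":0,"ax":0,"ay":0,"az":6.8},{"dx":0,"dy":0,"dz":0,"ax":0,"ay":0,"az":6.8},{"dx":0,"dy":0,"dz":0,"ax":0,"ay":0,"az":6.8},{"dx":0,"dy":0,"dz":0,"ax":0,"ay":0,"az":2.8}]'
python3 -m jog '[{"dx":-14,"dy":6,"dz":0,"ax":0,"ay":0,"az":0},{"dx":-31,"dy":12.8,"dz":0,"ax":0,"ay":0,"az":0},{"dx":-31,"dy":12.8,"dz":0,"ax":0,"ay":0,"az":0},{"dx":-31,"dy":12.8,"dz":0,"ax":0,"ay":0,"az":0},{"dx":-31,"dy":12.8,"dz":0,"ax":0,"ay":0,"az":0},{"dx":-31,"dy":12.8,"dz":0,"ax":0,"ay":0,"az":0},{"dx":-31,"dy":12.8,"dz":0,"ax":0,"ay":0,"az":0},{"dx":-31,"dy":12.8,"dz":0,"ax":0,"ay":0,"az":0},{"dx":-31,"dy":12.8,"dz":0,"ax":0,"ay":0,"az":0},{"dx":-31,"dy":12.8,"dz":0,"ax":0,"ay":0,"az":0},{"dx":-31,"dy":12.8,"dz":0,"ax":0,"ay":0,"az":0},{"dx":-31,"dy":12.8,"dz":0,"ax":0,"ay":0,"az":0},{"dx":-31,"dy":12.8,"dz":0,"ax":0,"ay":0,"az":0},{"dx":-31,"dy":12.8,"dz":0,"ax":0,"ay":0,"az":0},{"dx":-12,"dy":4.5,"dz":0,"ax":0,"ay":0,"az":0},{"dx":0,"dy":0,"dz":0,"ax":0,"ay":0,"az":0},{"dx":0,"dy":0,"dz":0,"ax":0,"ay":0,"az":0},{"dx":0,"dy":0,"dz":0,"ax":0,"ay":0,"az":0}]'
python3 plan.py b 4 0.212
```

```text
time: 31.58
tool_pos: [0.6034, 0.2102, 0.3066]
tcp_rot: [-2.746, -1.524, 0.007]
wrist_force: [-0.8, -0.6, 0.3]
width: 0.602
grip_force: 0.0
time: 33.08
tool_pos: [0.5296, -0.2467, 0.3083]
tcp_rot: [-2.74, -1.532, 0.001]
wrist_force: [-0.6, -0.7, -0.6]
width: 0.597
grip_force: 0.0
xy [ 0.5303 -0.2477] turn deg [-0.13 -0.02  0.01] then shift mm [-0.4  1.1 96.3] t 33.0833
```

```bash
python3 -m jog '[{"dx":0,"dy":0,"dz":10,"ax":0,"ay":0,"az":0},{"dx":0,"dy":0,"dz":20,"ax":0,"ay":0,"az":0},{"dx":0,"dy":0,"dz":20,"ax":0,"ay":0,"az":0},{"dx":0,"dy":0,"dz":16,"ax":0,"ay":0,"az":0},{"dx":0,"dy":0,"dz":12,"ax":0,"ay":0,"az":0},{"dx":0,"dy":0,"dz":12,"ax":0,"ay":0,"az":0},{"dx":0,"dy":0,"dz":7,"ax":0,"ay":0,"az":0},{"dx":0,"dy":0,"dz":0,"ax":0,"ay":0,"az":0},{"dx":0,"dy":0,"dz":0,"ax":0,"ay":0,"az":0}]'
python3 -m jog '[{"dx":0,"dy":0,"dz":0,"ax":0,"ay":0,"az":0},{"dx":0,"dy":0,"dz":0,"ax":0,"ay":0,"az":0},{"dx":0,"dy":0,"dz":0,"ax":0,"ay":0,"az":0},{"dx":0,"dy":0,"dz":0,"ax":0,"ay":0,"az":0},{"dx":0,"dy":0,"dz":0,"ax":0,"ay":0,"az":0},{"dx":0,"dy":0,"dz":0,"ax":0,"ay":0,"az":0}]' 0 40
python3 -m jog '[{"dx":0,"dy":0,"dz":-8,"ax":0,"ay":0,"az":0},{"dx":0,"dy":0,"dz":-15,"ax":0,"ay":0,"az":0},{"dx":0,"dy":0,"dz":-25,"ax":0,"ay":0,"az":0},{"dx":0,"dy":0,"dz":-25,"ax":0,"ay":0,"az":0},{"dx":0,"dy":0,"dz":-25,"ax":0,"ay":0,"az":0},{"dx":0,"dy":0,"dz":-12,"ax":0,"ay":0,"az":0},{"dx":0,"dy":0,"dz":0,"ax":0,"ay":0,"az":0},{"dx":0,"dy":0,"dz":0,"ax":0,"ay":0,"az":0}]'
python3 plan.py c 4 0.325
python3 - <<'E'
from h import *
c=cam("top"); s=cam("scene")
for u,v in((223,135),(225,150)): print(ray(c,u,v,.119),ray(c,u,v,.0))
print(ray(s,258,170,0))
E
```

```text
time: 33.83
tool_pos: [0.5302, -0.2473, 0.2121]
tcp_rot: [-2.742, -1.533, 0.0]
wrist_force: [-0.0, 0.6, 0.5]
width: 0.602
grip_force: 0.0
time: 34.33
tool_pos: [0.5306, -0.2478, 0.2134]
tcp_rot: [2.741, 1.531, 0.002]
wrist_force: [-0.4, 0.6, 5.7]
width: 0.225
grip_force: 39.0
time: 35.0
tool_pos: [0.53, -0.2475, 0.3225]
tcp_rot: [2.742, 1.532, 0.001]
wrist_force: [-0.4, 0.6, -0.2]
width: 0.221
grip_force: 40.1
xy [0.6326 0.1825] turn deg [ 5.000e-02  4.000e-02 -8.111e+01] then shift mm [201.3 393.6  -2.5] t 35.0
[0.76401417 0.13369764 0.119     ] [0.79024622 0.14762011 0.        ]
[0.72581077 0.12744207 0.119     ] [0.74852518 0.14078854 0.        ]
[0.75781375 0.13017968 0.        ]
```

The bottle stands about 135 mm from pocket 4, which is enough clearance. Carry vial 4.

```bash
python3 -m jog '[{"dx":0,"dy":0,"dz":0,"ax":0,"ay":0,"az":-3.5},{"dx":0,"dy":0,"dz":0,"ax":0,"ay":0,"az":-6.8},{"dx":0,"dy":0,"dz":0,"ax":0,"ay":0,"az":-6.8},{"dx":0,"dy":0,"dz":0,"ax":0,"ay":0,"az":-6.8},{"dx":0,"dy":0,"dz":0,"ax":0,"ay":0,"az":-6.8},{"dx":0,"dy":0,"dz":0,"ax":0,"ay":0,"az":-6.8},{"dx":0,"dy":0,"dz":0,"ax":0,"ay":0,"az":-6.8},{"dx":0,"dy":0,"dz":0,"ax":0,"ay":0,"az":-6.8},{"dx":0,"dy":0,"dz":0,"ax":0,"ay":0,"az":-6.8},{"dx":0,"dy":0,"dz":0,"ax":0,"ay":0,"az":-6.8},{"dx":0,"dy":0,"dz":0,"ax":0,"ay":0,"az":-6.8},{"dx":0,"dy":0,"dz":0,"ax":0,"ay":0,"az":-6.8},{"dx":0,"dy":0,"dz":0,"ax":0,"ay":0,"az":-2.8}]'
python3 -m jog '[{"dx":6,"dy":12,"dz":0,"ax":0,"ay":0,"az":0},{"dx":14.5,"dy":28.7,"dz":0,"ax":0,"ay":0,"az":0},{"dx":14.5,"dy":28.7,"dz":0,"ax":0,"ay":0,"az":0},{"dx":14.5,"dy":28.7,"dz":0,"ax":0,"ay":0,"az":0},{"dx":14.5,"dy":28.7,"dz":0,"ax":0,"ay":0,"az":0},{"dx":14.5,"dy":28.7,"dz":0,"ax":0,"ay":0,"az":0},{"dx":14.5,"dy":28.7,"dz":0,"ax":0,"ay":0,"az":0},{"dx":14.5,"dy":28.7,"dz":0,"ax":0,"ay":0,"az":0},{"dx":14.5,"dy":28.7,"dz":0,"ax":0,"ay":0,"az":0},{"dx":14.5,"dy":28.7,"dz":0,"ax":0,"ay":0,"az":0},{"dx":14.5,"dy":28.7,"dz":0,"ax":0,"ay":0,"az":0},{"dx":14.5,"dy":28.7,"dz":0,"ax":0,"ay":0,"az":0},{"dx":14.5,"dy":28.7,"dz":0,"ax":0,"ay":0,"az":0},{"dx":14.5,"dy":28.7,"dz":0,"ax":0,"ay":0,"az":0},{"dx":6.5,"dy":10,"dz":0,"ax":0,"ay":0,"az":0},{"dx":0,"dy":0,"dz":0,"ax":0,"ay":0,"az":0},{"dx":0,"dy":0,"dz":0,"ax":0,"ay":0,"az":0},{"dx":0,"dy":0,"dz":0,"ax":0,"ay":0,"az":0}]'
python3 plan.py c 4 0.212
```

```text
time: 36.18
tool_pos: [0.5293, -0.2471, 0.3196]
tcp_rot: [-1.078, -2.946, -0.001]
wrist_force: [-0.1, 0.1, -0.1]
width: 0.22
grip_force: 40.2
time: 37.68
tool_pos: [0.6332, 0.1828, 0.3211]
tcp_rot: [-1.088, -2.945, 0.003]
wrist_force: [0.1, 0.6, -0.5]
width: 0.222
grip_force: 40.1
xy [0.6326 0.1825] turn deg [-0.13 -0.05 -0.05] then shift mm [  0.3  -0.6 109.1] t 37.6833
```

Add the +1.5 mm closing-axis offset that the last two pockets called for.

```bash
python3 -m jog '[{"dx":0,"dy":1.5,"dz":12,"ax":0,"ay":0,"az":0},{"dx":0,"dy":0,"dz":25,"ax":0,"ay":0,"az":0},{"dx":0,"dy":0,"dz":25,"ax":0,"ay":0,"az":0},{"dx":0,"dy":0,"dz":11,"ax":0,"ay":0,"az":0},{"dx":0,"dy":0,"dz":6,"ax":0,"ay":0,"az":0},{"dx":0,"dy":0,"dz":6,"ax":0,"ay":0,"az":0},{"dx":0,"dy":0,"dz":6,"ax":0,"ay":0,"az":0},{"dx":0,"dy":0,"dz":0,"ax":0,"ay":0,"az":0},{"dx":0,"dy":0,"dz":0,"ax":0,"ay":0,"az":0}]'
python3 -m jog '[{"dx":0,"dy":0,"dz":6,"ax":0,"ay":0,"az":0},{"dx":0,"dy":0,"dz":6,"ax":0,"ay":0,"az":0},{"dx":0,"dy":0,"dz":4,"ax":0,"ay":0,"az":0},{"dx":0,"dy":0,"dz":0,"ax":0,"ay":0,"az":0},{"dx":0,"dy":0,"dz":0,"ax":0,"ay":0,"az":0}]'
```

```text
time: 38.43
tool_pos: [0.635, 0.1844, 0.2314]
tcp_rot: [1.088, 2.947, 0.0]
wrist_force: [-0.3, -0.3, -0.4]
width: 0.223
grip_force: 40.5
time: 38.85
tool_pos: [0.6346, 0.1846, 0.2146]
tcp_rot: [-1.087, -2.946, 0.001]
wrist_force: [0.1, 0.2, 0.7]
width: 0.223
grip_force: 40.4
```

```bash
python3 -m jog '[{"dx":0,"dy":0,"dz":1.5,"ax":0,"ay":0,"az":0},{"dx":0,"dy":0,"dz":0,"ax":0,"ay":0,"az":0},{"dx":0,"dy":0,"dz":0,"ax":0,"ay":0,"az":0}]'
python3 -m jog '[{"dx":0,"dy":0,"dz":0,"ax":0,"ay":0,"az":0},{"dx":0,"dy":0,"dz":0,"ax":0,"ay":0,"az":0},{"dx":0,"dy":0,"dz":0,"ax":0,"ay":0,"az":0},{"dx":0,"dy":0,"dz":0,"ax":0,"ay":0,"az":0},{"dx":0,"dy":0,"dz":-10,"ax":0,"ay":0,"az":0},{"dx":0,"dy":0,"dz":-20,"ax":0,"ay":0,"az":0},{"dx":0,"dy":0,"dz":-25,"ax":0,"ay":0,"az":0},{"dx":0,"dy":0,"dz":-25,"ax":0,"ay":0,"az":0},{"dx":0,"dy":0,"dz":-25,"ax":0,"ay":0,"az":0},{"dx":0,"dy":0,"dz":-25,"ax":0,"ay":0,"az":0},{"dx":-30,"dy":-30,"dz":-20,"ax":0,"ay":0,"az":0},{"dx":-30,"dy":-30,"dz":0,"ax":0,"ay":0,"az":0},{"dx":-30,"dy":-30,"dz":0,"ax":0,"ay":0,"az":0},{"dx":-20,"dy":-20,"dz":0,"ax":0,"ay":0,"az":0},{"dx":0,"dy":0,"dz":0,"ax":0,"ay":0,"az":0},{"dx":0,"dy":0,"dz":0,"ax":0,"ay":0,"az":0},{"dx":0,"dy":0,"dz":0,"ax":0,"ay":0,"az":0}]' 0.6
python3 - <<'E'
from h import *
c=cam("scene");t=cam("top")
im=np.vstack([cv2.resize(c["img"][140:215,110:260],(600,300),interpolation=cv2.INTER_CUBIC),cv2.resize(t["img"][130:250,130:370],(600,300),interpolation=cv2.INTER_CUBIC)])
cv2.imwrite("pics/r4.png",im[:,:,::-1])
E
```

```text
time: 39.1
tool_pos: [0.635, 0.1846, 0.2139]
tcp_rot: [1.087, 2.947, 0.0]
wrist_force: [-0.6, 0.3, -0.3]
width: 0.219
grip_force: 40.4
time: 40.52
tool_pos: [0.6465, 0.0359, 0.3622]
tcp_rot: [1.089, 2.947, 0.001]
wrist_force: [1.6, -0.3, 0.2]
width: 0.604
grip_force: 0.0
```

View pics/r4.png

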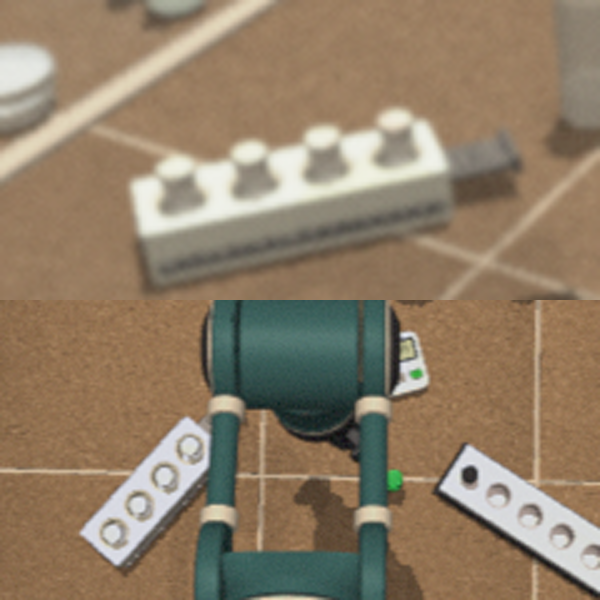

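All four vials stand upright at equal height in pockets 1–4, the block is empty, and the arm is clear. Handing in.

```bash
python3 -c "
from workcell import bot
print(bot.finish_job())"
```

```text
the job is handed in; nothing more can be done
None
```

I moved all four vials into the carrier in run order and handed the job in at about 41 s; in the last pictures they stood upright and fully down in their pockets, but the hand-in returned no verdict.

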